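Push the honey jar along the board's divider to the end stop

TASK

On the tasting board, push the amber honey jar with the brass lid along the dark divider it stands beside until it rests against the stop at the end of the board. Keep it upright, on the board and close against the divider all the way, without lifting it, and leave the red berry jar where it stands.

Things in the scene. Friction and masses are not known exactly. Their poses are not given: they have to be found in the camera images.
- board: Fixed light wood board, 260 (x) by 420 (y) by 12 mm thick, flat; origin: centre of its underside, on the table; z up. Dark divider wall on its middle line: x -6 to +6, y -180 to +190 mm, its top 52 mm above the table. Dark stop wall of the same height across the +y end: inner face at y = +190 mm, 14 mm thick, x -100 to +100 mm. The -y end and outer sides are open.
- honey_center (a point): Centre (half-way up) of the honey jar: loose, round, upright, 68 mm diameter, 62 mm tall, about 0.25 kg, smooth (friction about 0.3), amber, pale label, brass lid. It stands on the board about 1 mm from the divider, on its +x or -x side, 20 to 130 mm towards -y from the board's middle. Touching divider and stop, its centre is at board x = +40 or -40, y = +156 mm, 43 mm above the table.
- berry_center (a point): Centre (half-way up) of the berry jar: the same size and mass as the honey jar, dark red with a pale label and a black lid. It stands on the other side of the divider, and must stay there.
Not all that is in view belongs to the job. There is more than one size of the part that bears honey_center; the job needs the largest.

How it is judged:
By the outcome, as a careful person would: the job done as asked, in the order asked, and still so for the second after the job is handed in, with the robot touching nothing.
It also fails if it takes over 35 s, if anything falls off the work surface, if the arm or the gripper's body presses on something with over 40 N, if the wrist force passes 120 N, or if a joint passes its speed limit or range.

ROBOT

A 6-joint arm with a two-finger parallel gripper is mounted at the origin on the work surface. World frame = base frame: x ahead of the robot, y to its left, z up, the work surface at z = 0. Lengths are in m, angles in rad, forces in N, time in s.
With the tool pointing down it reaches from about 0.25 to 0.775 m from the base axis. Payload 4 kg.
Tool frame: the origin (TCP) lies at the very end of the fingers, on their centre line; the grasp point (between the pads) lies 19 mm behind it; x points along the fingers, y is the direction in which the jaws open and shut, and the axes are right-handed (so a half turn about x gives the same grasp; the last joint's range is limited). The gripper opens to 94 mm and grips with 3 to 60 N. Pads are 16 mm wide; open, the fingers measure 119 mm over their backs; the gripper's body (75 mm by 177 mm) begins 78 mm behind the grasp point.
Start: joints at [-1.296, 0.087, 1.371, -0, 1.684, -0.103], TCP at [0.203, -0.511, 0.206] pointing down, gripper open.
Joint ranges: [-3.1, 3.1], [-0.76, 2.03], [0.27, 2.55], [-1.08, 4.22], [0.17, 2.65], [-2.57, 2.57]. Speed limits (rad/s): [2.79, 2.79, 3.14, 3.14, 3.14, 3.14].

INTERFACE

Orientations are given as [roll, pitch, yaw] about the fixed x, y, z axes, in that order (R = Rz(yaw) Ry(pitch) Rx(roll)).
In Python, from bench import robot gives the robot as it stands.
- The arm moves only by the tool carry_out, never from a script. Its argument "targets" is a list of rows, each a list of 5 numbers: the closure, from 0 (fully open) to 1 (shut), then the shift along the tool's x, y, z in cm, then the turn about the tool's x in degrees. In form: [[fingers, tx, ty, tz, turn], ...]. A call has 1 to 20 rows; each row shifts and turns the commanded pose from where the row before left it, along the tool's axes as they then stand; what a row does not reach is not made up. A row lasts 1/10 s, in which the tool goes at most 50 mm and 8.59 degrees, less where a joint would pass 70% of its speed; a pose out of reach is approached as far as the arm can. A call is refused whole if a number of a shift passes 5 or a number of a turn 8.59, either way. A call with a gripper value outside its range is refused whole. The fingers move at their own pace and stop on an object; the grip force is fixed at half the most. Time passes only in rows, so rows that do not move let the fingers close. It gives the time, the measured TCP pose, the force and the opening at its end, in the units of the state.
- robot.get_obs(): the state, without advancing time (a new reading comes with each control period).
- robot.snapshot(name): name is "side" or "top" or "wrist"; returns a dict with "image" (420x560x3 uint8, red, green, blue), "camera_matrix" (3x3 intrinsics, pixels), "pose" (4x4, takes a point from camera to world coordinates). Camera axes: x right, y up, looking along -z (the intrinsics and any distortion apply to the point x, -y, -z); pixel columns grow to the right and rows downward; lengths in m; the calibration is good to about 2 mm. A picture is of the moment at which its call begins. There is no depth.
- robot.close_job(): hands the job in, once; it reports no verdict.
The state is a dict: "time": time; "joint_positions": joint angles; "qvel": joint speeds; "joint_torque": joint torques, N m; "tool_pos": TCP position; "ee_rot": TCP orientation; "wrist_force": force on the tool from outside, world axes, zero at the start; "wrist_torque": the same for the moment, N m; "width": finger opening in m.
Only numpy, scipy, OpenCV 4.12 (cv2) and the standard library are available. Lean on these libraries where they do the work, as an engineer would, in place of code of your own. Each camera call takes 0.05 s, during which the arm holds its last target. There are 200 camera calls.

## Working session

There is one attempt and no reset: what is moved stays moved. The work goes in short steps, Python scripts to look and compute and a tool call to move; the robot and the scene stay as the last step left them, time stands still between calls to the robot, and variables do not carry over. Pictures are saved under pics/ and viewed, about 8 in all and at most 12, crops included, and the job is handed in when it is done.

Besides the shell and the picture viewer there is one more tool, called after "Emit:" as a command line: name --pt "numbers of a row" for each row, then --argument value for the rest. carry_out: Moves the arm, as the interface text tells. Its arguments: {"type":"object","properties":{"targets":{"type":"array","items":{"type":"array","items":{"type":"number"}}}},"required":["targets"]}

```bash
mkdir -p pics; ls
cat > h.py <<'E'
import numpy as np, cv2
from bench import robot
def snap(n,f):
    s=robot.snapshot(n); cv2.imwrite(f'pics/{f}.png',cv2.cvtColor(s['image'],cv2.COLOR_RGB2BGR))
    np.savez(f'pics/{f}.npz',K=s['camera_matrix'],P=s['pose'],im=s['image']); return s
def w(f,u,v,z):
    d=np.load(f'pics/{f}.npz');K,P=d['K'],d['P']
    r=np.linalg.inv(K)@[u,v,1]; r=P[:3,:3]@[r[0],-r[1],-r[2]]
    return P[:3,3]+r*(z-P[2,3])/r[2]
def pix(f,p):
    d=np.load(f'pics/{f}.npz');K,P=d['K'],d['P']
    c=P[:3,:3].T@(np.array(p)-P[:3,3]); q=K@[c[0],-c[1],-c[2]]; return q[:2]/q[2]
E
python3 - <<'E'
from h import *
for n in('side','top'):
    s=snap(n,n+'0');print(s.keys(),s['camera_matrix'],s['pose'])
a=cv2.imread('pics/side0.png');b=cv2.imread('pics/top0.png')
print(robot.get_obs())
E
```

```text
pics
dict_keys(['image', 'camera_matrix', 'pose']) [[486.23293798   0.         282.74301269]
 [  0.         486.23293798 207.23346613]
 [  0.           0.           1.        ]] [[-8.56942083e-01  3.82063092e-01 -3.45945169e-01  3.03839414e-01]
 [-5.15412493e-01 -6.34607925e-01  5.75866949e-01  3.67125214e-01]
 [ 4.77961460e-04  6.71789085e-01  7.40742328e-01  5.54102933e-01]
 [ 0.00000000e+00  0.00000000e+00  0.00000000e+00  1.00000000e+00]]
dict_keys(['image', 'camera_matrix', 'pose']) [[446.11142578   0.         274.32592943]
 [  0.         446.11142578 210.58950495]
 [  0.           0.           1.        ]] [[-0.01835073  0.98096608 -0.19331009  0.40192159]
 [-0.999823   -0.01720183  0.00762025  0.00803774]
 [ 0.00414992  0.19341571  0.98110812  0.70164485]
 [ 0.          0.          0.          1.        ]]
{'time': 0.1, 'joint_positions': array([-1.29611079e+00,  8.79349896e-02,  1.37206476e+00, -1.39356032e-05,
        1.68360138e+00, -1.03076224e-01]), 'qvel': array([-0.00098968, -0.00178678, -0.00207321, -0.00058082, -0.00030292,
       -0.00165389]), 'joint_torque': array([ 2.09942751e-03, -3.41251695e+01, -3.03301334e+01,  7.20406906e-02,
        3.03987076e-02, -9.32056923e-05]), 'tool_pos': array([ 0.20273487, -0.51075475,  0.20441123]), 'ee_rot': array([-1.66697679,  1.56878781,  1.85237607]), 'wrist_force': array([-0.08730249,  0.01356241,  1.09213907]), 'wrist_torque': array([-0.01277944, -0.00010893, -0.03372028]), 'width': 0.09393214156012437}
```

View pics/top0.png

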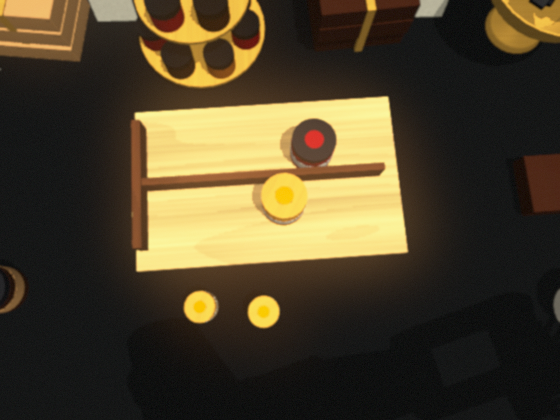

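View pics/side0.png

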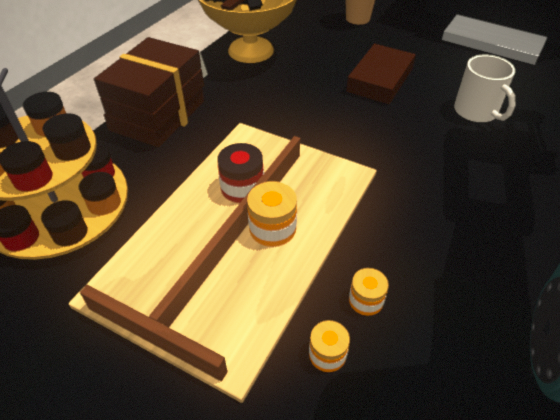

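The honey candidates in the top image are the big jar on the board at (285,196) and two small brass-lidded jars off the board at (201,306) and (264,311). In the side image these are (272,212), (369,292) and (329,347). I choose the big one on the board. The berry jar is across the divider at (314,142). Next I'll measure and take a close crop.

Run:
```python
from h import *
from scipy.spatial.transform import Rotation as R
C=[w('top0',*p,.012) for p in((136,270),(407,253),(389,97),(135,113))]
for c in C: print('corner',c.round(3))
print('edges',[np.linalg.norm(C[i]-C[i-1]).round(3) for i in range(4)])
dt=[w('top0',*p,.052) for p in((146,183),(384,168))]
print('divider',dt)
for f,u,v,z in(('top0',285,196,.074),('side0',272,200,.074),('top0',314,141,.074),('side0',240,158,.074),('top0',201,306,.045),('top0',264,311,.045)): print(f,u,v,w(f,u,v,z).round(4))
# lid segmentation of honey
im=np.load('pics/top0.npz')['im'][165:225,255:315]
b=cv2.resize(cv2.cvtColor(np.load('pics/top0.npz')['im'][85:285,120:420],cv2.COLOR_RGB2BGR),None,fx=2.6,fy=2.6,interpolation=cv2.INTER_CUBIC)
cv2.imwrite('pics/crop1.png',b)
print(R.from_euler('xyz',robot.get_obs()['ee_rot']).as_matrix().round(3))
```

```text
corner [0.449 0.216 0.012]
corner [ 0.467 -0.202  0.012]
corner [ 0.727 -0.191  0.012]
corner [0.705 0.229 0.012]
edges [np.float64(0.257), np.float64(0.418), np.float64(0.26), np.float64(0.421)]
divider [array([0.57549408, 0.19477491, 0.052     ]), array([ 0.59273662, -0.16427588,  0.052     ])]
top0 285 196 [ 0.5468 -0.0126  0.074 ]
side0 272 200 [ 0.5473 -0.0099  0.074 ]
top0 314 141 [ 0.6295 -0.0575  0.074 ]
side0 240 158 [ 0.6321 -0.0574  0.074 ]
top0 201 306 [0.3933 0.111  0.045 ]
top0 264 311 [0.3846 0.0205 0.045 ]
[[-0.001  0.369 -0.929]
 [ 0.002 -0.929 -0.369]
 [-1.    -0.002 -0.   ]]
```

View pics/crop1.png

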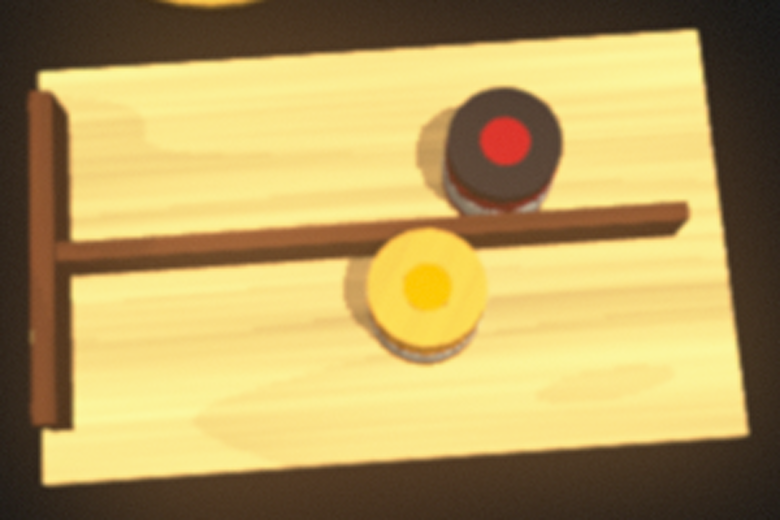

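The crop confirms the large amber jar with the brass lid at full-image pixel (285,196), on the -x side of the divider. At z = 74 mm both cameras put it at about (0.547, -0.011), which is board x of -41 and y of -22 mm. That fits the given ranges. The push needed is about 178 mm. I'll close the fingers, turn so that tool -z points along the push about 15° toward the divider, then travel.

Emit:
carry_out --pt "1 0 0 0 -8" --pt "1 0 0 0 -8" --pt "1 0 0 0 -8" --pt "1 0 0 0 -8" --pt "1 0 0 0 -8" --pt "1 0 0 0 -8" --pt "1 0 0 0 -8" --pt "1 0 0 0 0" --pt "1 0 0 0 0"

```text
time: 1.0
tool_pos: [0.2028, -0.511, 0.205]
ee_rot: [-2.713, 1.57, 1.78]
wrist_force: [-0.3, 1.1, 0.3]
width: 0.0254
```

Emit:
carry_out --pt "1 0 1.4 -3 0" --pt "1 0 1.4 -3 0" --pt "1 0 1.4 -3 0" --pt "1 0 1.4 -3 0" --pt "1 0 1.4 -3 0" --pt "1 0 1.4 -3 0" --pt "1 0 1.4 -3 0" --pt "1 0 1.4 -3 0" --pt "1 0 1.4 -3 0" --pt "1 0 1.4 -3 0" --pt "1 0 1.4 -3 0" --pt "1 0 1.4 -3 0" --pt "1 0 1.4 -3 0" --pt "1 0 1.4 -3 0" --pt "1 0 1.4 -3 0" --pt "1 0 1.4 -3 0" --pt "1 0 0 0 0" --pt "1 0 0 0 0"

```text
time: 2.8
tool_pos: [0.5243, -0.0899, 0.2051]
ee_rot: [-0.958, 1.57, -2.744]
wrist_force: [-0.9, -0.2, 0.7]
width: 0.0005
```

Emit:
carry_out --pt "1 2.5 0.6 0 0" --pt "1 2.5 0 0 0" --pt "1 2.5 0 0 0" --pt "1 2.5 0 0 0" --pt "1 2.5 0 0 0" --pt "1 2.5 0 0 0" --pt "1 1.5 0 0 0" --pt "1 0.8 0 0 0" --pt "1 0 0 0 0" --pt "1 0 0 0 0"

```text
time: 3.8
tool_pos: [0.5306, -0.0923, 0.0334]
ee_rot: [1.357, 1.569, -0.43]
wrist_force: [-0.0, -0.5, -0.8]
width: 0.0006
```

Run:
```python
from h import *
from scipy.spatial.transform import Rotation as R
o=robot.get_obs();print(o['tool_pos'],o['joint_positions'].round(2));print(R.from_euler('xyz',o['ee_rot']).as_matrix().round(3))
snap('top','top1');snap('side','side1')
a=cv2.imread('pics/top1.png')[60:300];b=cv2.imread('pics/side1.png')[100:400]
cv2.imwrite('pics/m1.png',np.vstack([a,b]))
```

```text
[ 0.53061995 -0.09229853  0.03339414] [-0.28  0.16  1.64 -0.    1.34 -0.06]
[[ 0.001  0.977 -0.215]
 [-0.001 -0.215 -0.977]
 [-1.     0.001  0.   ]]
```

View pics/m1.png

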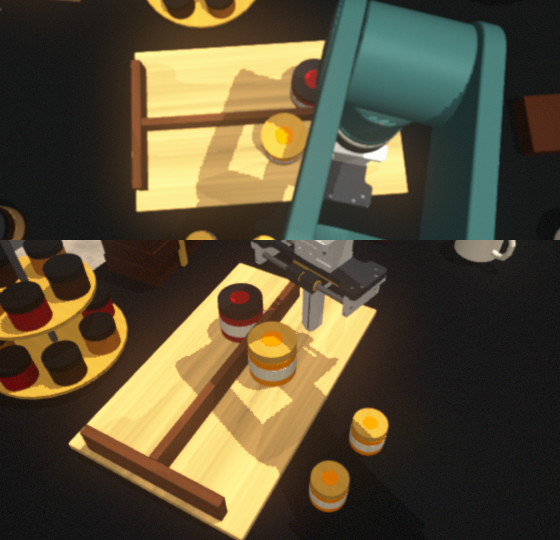

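The jars have not moved, with honey at (285,197) in the top image, and the fingers stand clear behind the honey jar. I'll close the gap straight ahead, then push slowly along the divider.

Emit:
carry_out --pt "1 0 0 -1 0" --pt "1 0 0 -1 0" --pt "1 0 0 -0.8 0" --pt "1 0 -0.13 -0.48 0" --pt "1 0 -0.13 -0.48 0" --pt "1 0 -0.13 -0.48 0" --pt "1 0 -0.13 -0.48 0" --pt "1 0 -0.13 -0.48 0" --pt "1 0 -0.13 -0.48 0" --pt "1 0 -0.13 -0.48 0" --pt "1 0 -0.13 -0.48 0" --pt "1 0 -0.13 -0.48 0" --pt "1 0 -0.13 -0.48 0" --pt "1 0 0 0 0"

```text
time: 5.3
tool_pos: [0.5339, -0.0135, 0.0325]
ee_rot: [2.951, 1.57, 1.166]
wrist_force: [-1.0, 0.1, 0.4]
width: 0.0004
```

Run:
```python
from h import *
o=robot.get_obs();print(o['tool_pos'],o['wrist_force'])
snap('top','top2');snap('side','side2')
a=cv2.imread('pics/top2.png')[60:300];b=cv2.imread('pics/side2.png')[100:400]
cv2.imwrite('pics/m2.png',np.vstack([a,b]))
```

```text
[ 0.53392629 -0.01350373  0.03245818] [-1.04678188  0.11410224  0.39912275]
```

View pics/m2.png

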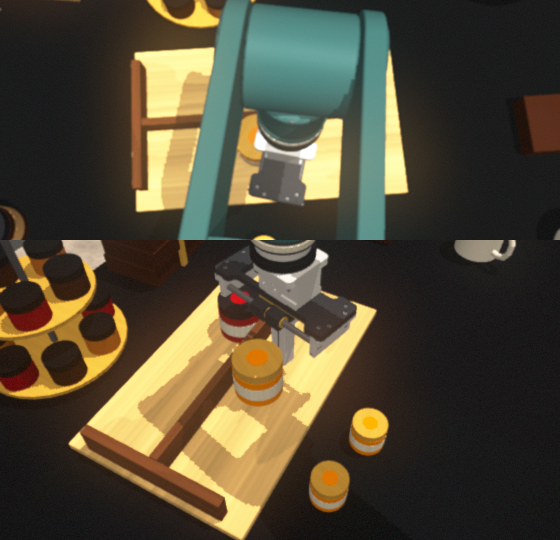

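The honey jar is upright, its lid centre now at about (257,217) in the full side image. That means it moved about 38 mm along the divider, as planned. The berry jar is in place. I'll carry on.

Emit:
carry_out --pt "1 0 -0.13 -0.48 0" --pt "1 0 -0.13 -0.48 0" --pt "1 0 -0.13 -0.48 0" --pt "1 0 -0.13 -0.48 0" --pt "1 0 -0.13 -0.48 0" --pt "1 0 -0.13 -0.48 0" --pt "1 0 -0.13 -0.48 0" --pt "1 0 -0.13 -0.48 0" --pt "1 0 -0.13 -0.48 0" --pt "1 0 -0.13 -0.48 0" --pt "1 0 -0.13 -0.48 0" --pt "1 0 -0.13 -0.48 0" --pt "1 0 -0.13 -0.48 0" --pt "1 0 -0.13 -0.48 0" --pt "1 0 -0.13 -0.48 0" --pt "1 0 -0.13 -0.48 0" --pt "1 0 -0.13 -0.48 0" --pt "1 0 -0.13 -0.48 0" --pt "1 0 -0.13 -0.48 0" --pt "1 0 0 0 0"

```text
time: 7.4
tool_pos: [0.5293, 0.081, 0.0324]
ee_rot: [3.074, 1.57, 1.289]
wrist_force: [0.5, 0.9, 0.0]
width: 0.0005
```

Run:
```python
from h import *
o=robot.get_obs();print(o['tool_pos'],o['wrist_force'])
print(w('side2',257.5,217,.074))
snap('side','side3')
```

```text
[0.52925672 0.08095928 0.03237617] [0.49550088 0.90435309 0.04266126]
[0.54747396 0.0257193  0.074     ]
```

View pics/side3.png

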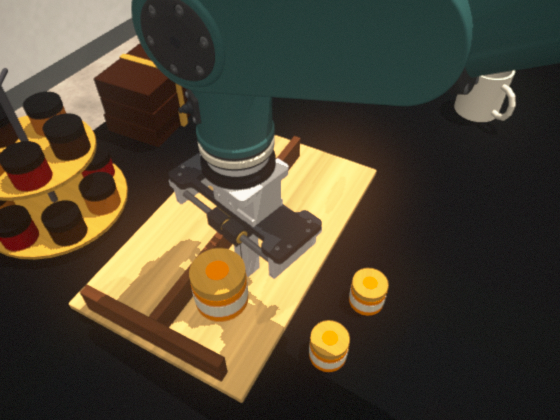

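The honey jar is upright against the divider, its lid dot at (217,270), with about 45 mm to go to the stop. I'll push on and creep at the end, watching the force.

Emit:
carry_out --pt "1 0 -0.13 -0.48 0" --pt "1 0 -0.13 -0.48 0" --pt "1 0 -0.13 -0.48 0" --pt "1 0 -0.13 -0.48 0" --pt "1 0 -0.13 -0.48 0" --pt "1 0 -0.13 -0.48 0" --pt "1 0 -0.13 -0.48 0" --pt "1 0 -0.13 -0.48 0" --pt "1 0 0 0 0"

```text
time: 8.35
tool_pos: [0.5274, 0.1206, 0.0324]
ee_rot: [2.932, 1.57, 1.147]
wrist_force: [0.5, -0.1, -0.1]
width: 0.0005
```

Emit:
carry_out --pt "1 0 -0.05 -0.2 0" --pt "1 0 -0.05 -0.2 0" --pt "1 0 0 0 0"

```text
time: 8.65
tool_pos: [0.5272, 0.1239, 0.0326]
ee_rot: [2.383, 1.571, 0.597]
wrist_force: [-0.1, -0.3, -0.5]
width: 0.0007
```

Emit:
carry_out --pt "1 0 -0.05 -0.2 0" --pt "1 0 0 0 0"

```text
time: 8.85
tool_pos: [0.5271, 0.1258, 0.0325]
ee_rot: [2.338, 1.571, 0.552]
wrist_force: [-0.3, -0.8, 0.4]
width: 0.0001
```

Emit:
carry_out --pt "1 0 -0.03 -0.1 0" --pt "1 0 0 0 0"

```text
time: 9.05
tool_pos: [0.5271, 0.1266, 0.0325]
ee_rot: [0.497, 1.57, -1.289]
wrist_force: [-0.8, -1.8, 0.6]
width: 0.0003
```

Emit:
carry_out --pt "1 0 -0.03 -0.1 0" --pt "1 0 0 0 0"

```text
time: 9.25
tool_pos: [0.527, 0.1266, 0.0325]
ee_rot: [0.276, 1.568, -1.51]
wrist_force: [-0.9, -5.7, 0.9]
width: 0.0002
```

The force rises while the TCP stands still at y = 0.1266. I expected about 0.126, so the jar is against the stop. I'll back off, raise the arm and look.

Emit:
carry_out --pt "1 0 0 0.2 0" --pt "1 0 0 0.5 0" --pt "1 0 0 1 0" --pt "1 0 0 2 0" --pt "1 0 0 2 0" --pt "1 -2 0 1 0" --pt "1 -3 0 0 0" --pt "1 -3 0 0 0" --pt "1 -3 0 2 0" --pt "1 -2 -1 3 0" --pt "1 0 -1 4 0" --pt "1 0 -1 4 0" --pt "1 0 -1 4 0" --pt "1 0 -1 4 0" --pt "1 0 -1 4 0" --pt "1 0 -1 4 0" --pt "1 0 -1 4 0" --pt "1 0 -1 2 0" --pt "1 0 0 0 0" --pt "1 0 0 0 0"

```text
time: 11.25
tool_pos: [0.3496, -0.2602, 0.1624]
ee_rot: [2.45, 1.57, 0.662]
wrist_force: [0.1, 0.6, 0.2]
width: 0.0006
```

Run:
```python
from h import *
o=robot.get_obs();print(o['tool_pos'],o['wrist_force'],o['time'])
snap('top','top4');snap('side','side4')
c=np.array([.5396,.1669,.074]);print('expected lid',pix('top4',c),pix('side4',c))
a=cv2.imread('pics/top4.png')[60:300];b=cv2.imread('pics/side4.png')[100:400]
cv2.imwrite('pics/m4.png',np.vstack([a,b]))
z=cv2.imread('pics/top4.png')[80:290,110:310];y=cv2.imread('pics/side4.png')[200:400,60:260]
cv2.imwrite('pics/c4.png',np.hstack([cv2.resize(z,(400,420)),cv2.resize(y,(400,420))]))
```

```text
[ 0.34961808 -0.26017729  0.1624462 ] [0.10069451 0.56628005 0.21374287] 11.25
expected lid [160.24644196 202.98578521] [195.56008307 299.98186565]
```

View pics/m4.png

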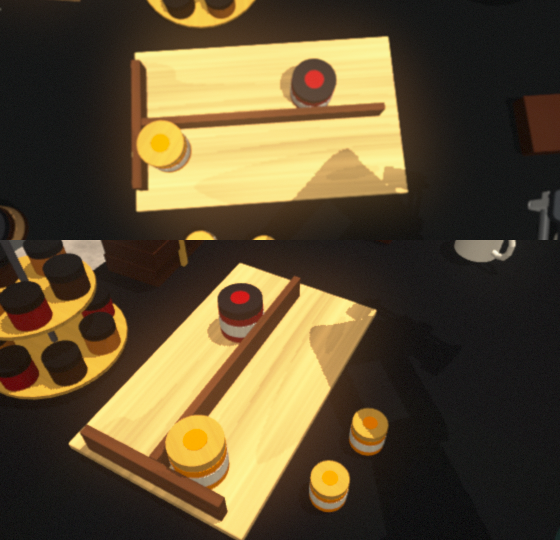

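View pics/c4.png

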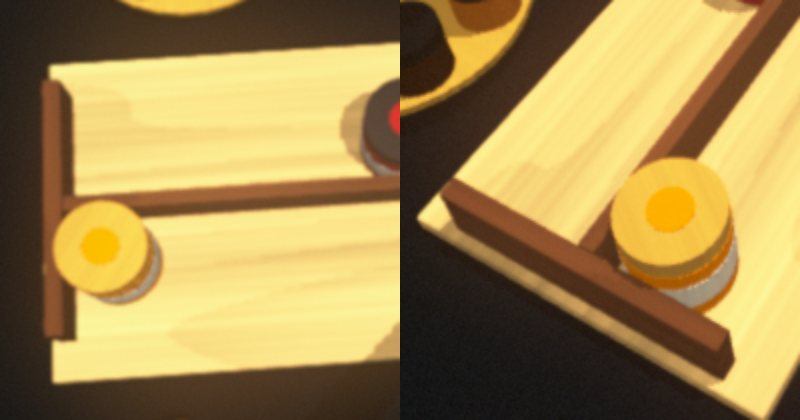

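The honey lid centre is at (160,203) in the top image and (195,300) in the side image. The predicted seated pixels were (160,203) and (196,300). The jar is upright, and the berry jar is still at (314,140). I'll hand it in.

```bash
python3 -c "
from bench import robot
print(robot.close_job())"
```

```text
the job is handed in; nothing more can be done
None
```

The large honey jar now rests upright against the stop and close against the divider, and the job is handed in at about 11 s of the 35 s limit. I pushed it there with the closed fingers, angled about 15° toward the divider so it stayed close to it. I then backed the arm off clear of everything.

**Last checks:**
- **Position:** the lid centre matched the predicted seated position to within about 1 pixel in both cameras.
- **Contact with the stop:** at the end the wrist force rose to about 6 N while the fingers stood still, within a millimetre of where I had calculated the stop to be.
- **Berry jar:** it appears in the same place as at the start in both cameras.

None of the checks failed or disagreed. I did not check the force between readings; every reading after a move stayed under 6 N.

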